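# Lock the kiln's guide collar and hold the probe in the guide

## Robot

A 6-joint arm with a two-finger parallel gripper is mounted at the origin on the work surface. World frame = base frame: x ahead of the robot, y to its left, z up, the work surface at z = 0. Lengths are in m, angles in degrees, forces in N, time in s.
With the tool pointing down it reaches from about 0.275 to 0.725 m from the base axis. Payload 15.9 kg.
Tool frame: the origin (TCP) lies on the centre line of the jaws, within the pads' length; the fingertips stand 19 mm ahead of it and the grasp point (between the pads) is the TCP (tip_reach is the distance from the TCP to the fingertips, in m); y points along the fingers, x is the direction in which the jaws open and shut, and the axes are right-handed (so a half turn about y gives the same grasp; the last joint's range is limited). The gripper opens to 85 mm and grips with 20 to 120 N. Pads are 22 mm wide; open, the fingers measure 114 mm over their backs; the gripper's body (76 mm by 85 mm) begins 54 mm behind the grasp point. The pads swing forward as they close: fully open they stand 13 mm farther back than shut.
Start: joints at [-67.666, 12.198, -1.971, 75.831, 0, 90], TCP at [0.19, -0.462, 0.25] pointing down, gripper open.
Joint ranges: [-170.91, 170.91], [-42.67, 98.43], [-65.05, 77.54], [-120.47, 116.71], [-90, 82.35], [-180, 180]. Speed limits (degrees/s): [108.29, 108.29, 136.94, 147.25, 180, 180].

## Interface

Orientations are given as [roll, pitch, yaw] about the fixed x, y, z axes, in that order (R = Rz(yaw) Ry(pitch) Rx(roll)).
In Python, from bench import get_obs, capture, camera_info, hand_in, tip_reach gives the robot as it stands.
- The arm moves only by the tool carry_out, never from a script. Its argument "commands" is a list of rows, each a list of 7 numbers: the shift along the tool's x, y, z as a fraction of full scale, then the turn, a rotation vector about the tool's x, y, z as a fraction of full scale, then the closure, from -1 (fully open) to 1 (shut). A call has 1 to 20 rows; each row is the pose to reach, as a shift and turn from the pose commanded when the call began, along the tool's axes at that moment; what a row does not reach only later rows make up. Full scale, the value 1, is 30 cm for a shift and 45 degrees for a turn. A row lasts 1/10 s, in which the tool goes at most 50 mm and 8.59 degrees, less where a joint would pass 70% of its speed; a pose out of reach is approached as far as the arm can. A call with a number of a shift or a turn outside -1 to 1 is refused whole. A call with a gripper value outside its range is refused whole. The fingers move at their own pace and stop on an object; "force" is the grip in N (left out, the last holds). Time passes only in rows, so rows that repeat a pose let the fingers close. It gives the time, the measured TCP pose, the force and the opening at its end, in the units of the state.
- get_obs(): the state, without advancing time (a new reading comes with each control period).
- capture(name): name is "scene" or "top" or "wrist"; returns (picture, depth): 420x560x3 uint8, red, green, blue; 420x560 float32, m along the optical axis (not along the pixel's ray), 0 where there is no reading.
- camera_info(name): a dict with "mtx" (3x3 intrinsics, pixels), "cam_to_world" (4x4, takes a point from camera to world coordinates). Camera axes: x right, y up, looking along -z (the intrinsics and any distortion apply to the point x, -y, -z); pixel columns grow to the right and rows downward; lengths in m; the calibration is good to about 2 mm. A picture is of the moment at which its call begins: read the wrist's pose just before it. camera_info takes no time and is no camera call; for the wrist camera it gives the pose at the moment of the call.
- hand_in(): hands the job in, once; it reports no verdict.
The state is a dict: "t": time; "joint_pos": joint angles; "joint_velocities": joint speeds; "tau": joint torques, N m; "position": TCP position; "tool_rot": TCP orientation; "contact_force": force on the tool from outside, world axes, zero at the start; "wrist_torque": the same for the moment, N m; "width": opening from 0.0 (shut) to 1.0 (fully open).
Only numpy, scipy, OpenCV 4.12 (cv2) and the standard library are available. Lean on these libraries where they do the work, as an engineer would, in place of code of your own. Each camera call takes 0.05 s, during which the arm holds its last target.

## Task

On the small kiln's lid, turn the lock collar clockwise (seen from above) by its upright lug until the lug lines up with the raised mark on the lid. Then take the square-headed temperature probe out of the wooden stand and lower its rod through the guide hole inside the collar, touching neither the bore nor anything else of the kiln with the probe, until the probe's disc is about 20 mm above the mouth of the guide, and finish while still holding it there: motionless, upright and centred in the hole. Leave the collar on its mark, and leave the round-headed spare probe, the bowl, the jar and the tile where they are.

Things in the scene. Friction and masses are not known exactly. Their poses are not given: they have to be found in the camera images.
- collar_lug (a point): Centre of the upright lug of the lock collar: a brass block 12 mm thick (along the turning direction), 24 mm radially, 28 mm tall above the 10 mm thick brass collar ring (outer diameter 96 mm); its top is 14 mm above this point and the lid's top 24 mm below it. It stands 64 mm from the guide hole's axis. The point's x axis points radially outward, z up. Free space all round it above the collar ring.
- collar (a joint): Turn of the captive lock collar about the vertical axis of the guide hole, rad; grows clockwise seen from above. It starts loose between 0 and 0.5; 1.2 is the locked position, with the lug exactly at the mark; it can overshoot to its stop at 1.4. Friction about 0.2 N m (3 N at the lug) keeps it where it is left.
- lock_mark (a point): Centre of the locked mark: a raised dark steel bar, 20 mm long radially, 8 mm wide and 3 mm high, on the kiln's pale lid, 89 mm from the guide hole's axis, so just outside the circle of the lug. Locked: lug and mark on one radius.
- guide_mouth (a point): Centre of the upper mouth of the guide hole: a straight vertical bore of 24 mm diameter, 40 mm deep, in a white ceramic sleeve (outer diameter 48 mm) at the centre of the lid, inside the collar. The mouth is 158 mm above the table and 16 mm above the lid's top. Below the bore the kiln is hollow down to 123 mm below the mouth. The kiln is a round steel drum with a pale lid, 209 mm in diameter, fixed to the table, with a grey control box on its flank. z axis up.
- probe_head (a point): Centre of the temperature probe's black square head: 24 x 24 mm, 50 mm tall, sides along the point's x and y axes, z up along the rod; x lies within 15 degrees of square across the stand's length. About 90 g. It stands upright in either hole of the fixed wooden stand, its disc on the stand's top, the head 12 to 62 mm above that top.
- probe_disc (a point): Centre of the underside of the probe's steel disc (32 mm diameter, 4 mm thick), 37 mm below the head's centre.
- probe_tip (a point): Lower end of the probe's steel rod (8 mm diameter), 95 mm below the disc's underside and 132 mm below the head's centre.
- spare_head (a point): Bystander: centre of the round black head (34 mm diameter, 30 mm tall) of the spare probe in the other hole of the stand (70 x 160 mm, 105 mm tall; two holes of 15 mm diameter, 90 mm apart along its length). Not to be moved.
- bowl_mid (a point): Bystander: half-way up a loose blue ceramic bowl, 110 mm across, 50 mm tall.
- jar_mid (a point): Bystander: half-way up a loose white glaze jar, 66 mm in diameter, 100 mm tall.
- tile_mid (a point): Bystander: centre of a loose terracotta test tile, 60 x 60 x 12 mm, flat on the table.
Things that resemble listed ones, but are neither listed nor needed, are in the scene too. Leave any green look-alike of the part that bears probe_head alone.

How it is judged:
By the outcome, as a careful person would: the job done as asked, in the order asked, and still so for the second after the job is handed in, while the arm keeps its last pose, push and grip.
It also fails if it takes over 67 s, if anything falls off the work surface, if the arm or the gripper's body presses on something with over 40 N, if the wrist force passes 120 N, or if a joint passes its speed limit or range.

## Working session

There is one attempt and no reset: what is moved stays moved. The work goes in short steps, Python scripts to look and compute and a tool call to move; the robot and the scene stay as the last step left them, time stands still between calls to the robot, and variables do not carry over. Pictures are saved under pics/ and viewed, and the job is handed in when it is done.

Besides the shell and the picture viewer there is one more tool, called after ">>>" by a JSON object that holds its "api" and its "payload", one argument or row to a line. carry_out: Moves the arm, as the interface text tells. Its arguments: {"type":"object","properties":{"commands":{"type":"array","items":{"type":"array","items":{"type":"number","minimum":-1,"maximum":1}}},"force":{"type":"number"}},"required":["commands"]}

```bash
mkdir -p pics; ls; python3 - <<'E'
from bench import *
import cv2,numpy as np
print(get_obs())
for n in ["scene","top","wrist"]:
    i=camera_info(n); p,d=capture(n)
    np.savez(f"pics/{n}0.npz",p=p,d=d,K=i["mtx"],T=i["cam_to_world"])
    print(n,i)
    cv2.imwrite(f"pics/{n}0.png",p[:,:,::-1])
E
```

```text
pics
{'t': 0.0, 'joint_pos': array([-6.76669217e+01,  1.22289738e+01, -2.00910690e+00,  7.58303933e+01,
       -1.15108944e-03,  8.99999163e+01]), 'joint_velocities': array([-0.02578232, -0.00277386, -0.06417524,  0.03635165, -0.07235533,
        0.07802331]), 'tau': array([-3.03196182e-03, -6.86155272e+01,  4.87118232e+01,  1.72263634e-02,
       -1.04893979e-04,  1.23942363e-05]), 'position': array([ 0.18986861, -0.46220296,  0.24977377]), 'tool_rot': array([-9.00011510e+01,  6.84739986e-02, -6.76668380e+01]), 'contact_force': array([ 0.28070182, -0.27602271, -0.21590664]), 'wrist_torque': array([-0.00952461, -0.01196655,  0.00171203]), 'width': 0.9999319209712977}
scene {'mtx': array([[490.88904973,   0.        , 281.92303673],
       [  0.        , 490.88904973, 210.6967322 ],
       [  0.        ,   0.        ,   1.        ]]), 'cam_to_world': array([[-0.35784631, -0.68910724,  0.63014064,  1.27299302],
       [ 0.93359572, -0.27745373,  0.22675638,  0.2362125 ],
       [ 0.01857542,  0.66944054,  0.74263337,  1.00384032],
       [ 0.        ,  0.        ,  0.        ,  1.      
[... 262 characters left out ...]
99998166,  0.00312575, -0.00518825, -0.0075425 ],
       [-0.00442564,  0.20776586,  0.97816857,  1.28873281],
       [ 0.        ,  0.        ,  0.        ,  1.        ]])}
wrist {'mtx': array([[298.95317778,   0.        , 278.18615894],
       [  0.        , 298.95317778, 212.84107594],
       [  0.        ,   0.        ,   1.        ]]), 'cam_to_world': array([[ 3.81171297e-01,  8.91248655e-01,  2.45732126e-01,
         2.52374041e-01],
       [-9.24504348e-01,  3.67347757e-01,  1.01721855e-01,
        -4.37304483e-01],
       [ 3.90321742e-04, -2.65953870e-01,  9.63985678e-01,
         3.74125146e-01],
       [ 0.00000000e+00,  0.00000000e+00,  0.00000000e+00,
         1.00000000e+00]])}
```

View pics/scene0.png

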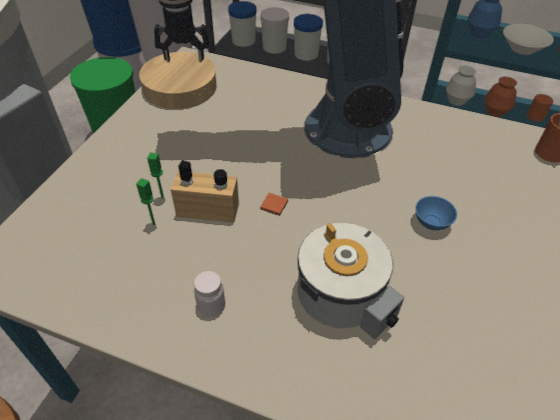

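View pics/top0.png

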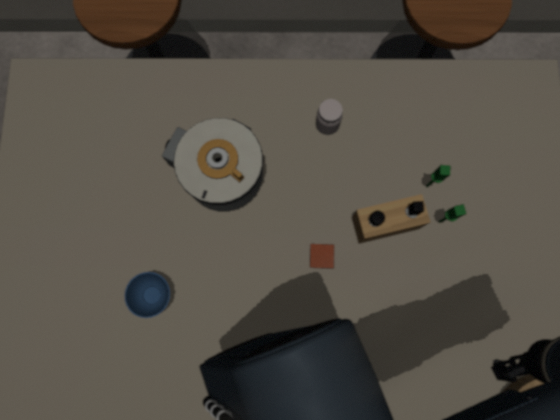

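View pics/wrist0.png

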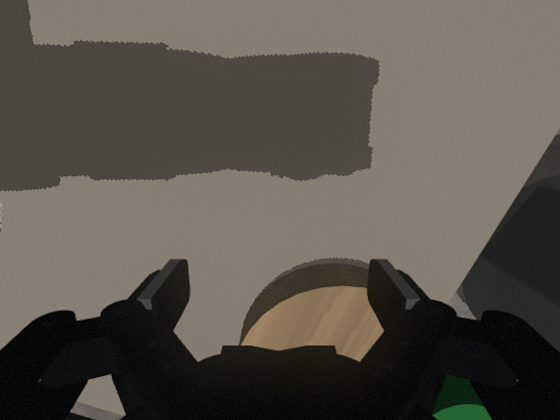

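```bash
cat > h.py <<'E'
import numpy as np,cv2
def load(n):
    z=np.load(f"pics/{n}.npz"); return z["p"],z["d"],z["K"],z["T"]
def cloud(d,K,T):
    v,u=np.mgrid[:d.shape[0],:d.shape[1]]
    c=np.stack([(u-K[0,2])/K[0,0]*d,-(v-K[1,2])/K[1,1]*d,-d],-1)
    w=c@T[:3,:3].T+T[:3,3]; w[d<=0]=np.nan; return w
def project(P,K,T):
    c=(np.asarray(P)-T[:3,3])@T[:3,:3]
    return np.stack([K[0,0]*c[...,0]/-c[...,2]+K[0,2], K[1,1]*-c[...,1]/-c[...,2]+K[1,2]],-1)
def fit_circle(P):
    A=np.c_[2*P,np.ones(len(P))]; s=np.linalg.lstsq(A,(P**2).sum(1),rcond=None)[0]
    return s[:2],np.sqrt(s[2]+s[0]**2+s[1]**2)
E
python3 - <<'E'
from h import *
for n in ["scene0","top0"]:
    p,d,K,T=load(n); w=cloud(d,K,T)
    hsv=cv2.cvtColor(p,cv2.COLOR_RGB2HSV)
    pts={"scene0":dict(kc=(346,257),lug=(331,230),mark=(368,234),stand=(205,185),sq=(186,168),rd=(220,174),jar=(208,282),tile=(274,203),bowl=(435,212)),
     "top0":dict(kc=(218,158),lug=(237,175),mark=(205,194),stand=(395,215),sq=(417,208),rd=(377,218),jar=(330,108),tile=(322,256),bowl=(148,294))}[n]
    for k,(u,v) in pts.items(): print(n,k,w[v,u].round(4),p[v,u])
    x0,y0=(280,215) if n=="scene0" else (160,105)
    a=cv2.resize(p[y0:y0+110,x0:x0+130,::-1],None,fx=6,fy=5.4,interpolation=cv2.INTER_CUBIC)
    cv2.imwrite(f"pics/{n}_kiln.png",np.clip(a*(1 if n=="scene0" else 1.8),0,255))
    x0,y0=(130,140) if n=="scene0" else (345,155)
    a=cv2.resize(p[y0:y0+90,x0:x0+130,::-1],None,fx=6,fy=6,interpolation=cv2.INTER_CUBIC)
    cv2.imwrite(f"pics/{n}_stand.png",np.clip(a*(1 if n=="scene0" else 1.8),0,255))
E
```

```text
scene0 kc [0.6079 0.1506 0.1305] [104  99  93]
scene0 lug [0.5847 0.1042 0.1774] [161 121  61]
scene0 mark [0.5344 0.1804 0.1411] [66 64 66]
scene0 stand [ 0.5026 -0.2532  0.1067] [183 147 102]
scene0 sq [ 0.5126 -0.2951  0.1602] [26 21 24]
scene0 rd [ 0.4878 -0.2144  0.1466] [27 30 29]
scene0 jar [ 0.7602 -0.116   0.0964] [201 189 184]
scene0 tile [ 0.4109 -0.0979  0.0097] [174  98  65]
scene0 bowl [0.2808 0.3235 0.0133] [ 74 106 137]
top0 kc [0.6504 0.162  0.0424] [16 17 15]
top0 lug [0.57   0.0997 0.1773] [101  77  41]
top0 mark [0.5339 0.1756 0.1427] [59 58 56]
top0 stand [ 0.4933 -0.2669  0.1046] [115  93  64]
top0 sq [ 0.4978 -0.303   0.1669] [14 14 15]
top0 rd [ 0.4787 -0.217   0.1451] [16 15 15]
top0 jar [ 0.7622 -0.1187  0.1003] [121 113 110]
top0 tile [ 0.4062 -0.1012  0.0096] [97 55 39]
top0 bowl [0.3111 0.3297 0.0049] [45 65 87][ WARN:0@0.207] global loadsave.cpp:1063 imwrite_ Unsupported depth image for selected encoder is fallbacked to CV_8U.
```

```bash
python3 - <<'E'
import cv2,numpy as np
f=lambda n:cv2.resize(cv2.imread(f"pics/{n}.png"),(400,290))
cv2.imwrite("pics/m0.png",np.vstack([np.hstack([f("scene0_kiln"),f("top0_kiln")]),np.hstack([f("scene0_stand"),f("top0_stand")])]))
E
```

```text
(no output)
```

View pics/m0.png

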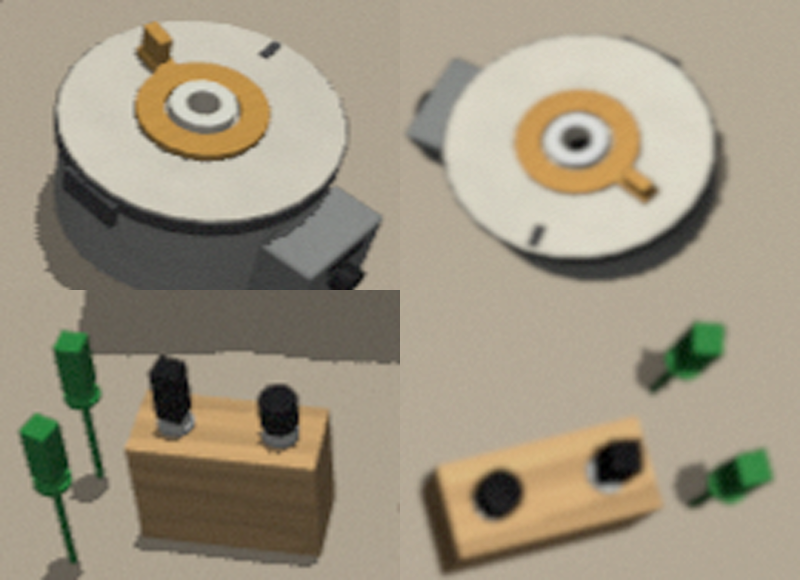

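The crops show the black square head (scene px 186,168; top px 417,208) as the probe, the round black one (scene 220,174) as the spare, and two green look-alikes (scene 155,165 and 146,192). The lug is at scene 331,231 and the mark at 368,234. Next I fit the geometry.

```bash
python3 - <<'E'
from h import *
for n in ["scene0","top0"]:
    p,d,K,T=load(n); w=cloud(d,K,T); hsv=cv2.cvtColor(p,cv2.COLOR_RGB2HSV).astype(int)
    x,y,z=w[...,0],w[...,1],w[...,2]
    near=np.hypot(x-.6,y-.155)<.13
    lid=near&(z>.135)
    def fit(mask,name):
        m=mask.astype(np.uint8)
        cs=cv2.findContours(m,cv2.RETR_EXTERNAL,cv2.CHAIN_APPROX_NONE)[0]; c=max(cs,key=cv2.contourArea)[:,0]
        h=cv2.convexHull(c)[:,0]
        P=w[h[:,1],h[:,0]][:,:2]; print(n,name,*[np.round(a,4) for a in fit_circle(P)],len(h))
    fit(lid,"lid")
    br=near&(hsv[...,1]>110)&(hsv[...,0]<30)&(z>.145)
    ring=br&(z<.158)&(np.hypot(x-.6,y-.155)<.056); fit(ring,"ring")
    lug=br&(z>.163); print(n,"lid z",np.nanmedian(z[lid&~br]),"ring z",np.nanmedian(z[ring]))
    top=lug&(z>.174); print(n,"lugtop n",top.sum(),w[top].mean(0).round(4),z[lug].max())
    mk=near&(hsv[...,2]<(105 if n=="scene0" else 80))&(z>.138)&(np.hypot(x-.6,y-.155)>.06)&(np.hypot(x-.6,y-.155)<.1)
    print(n,"mark",mk.sum(),w[mk].mean(0).round(4))
    sleeve=near&(hsv[...,1]<40)&(z>.153)&(z<.165)&(np.hypot(x-.6,y-.155)<.04); print("sleeve z",np.nanmedian(z[sleeve])); fit(sleeve,"sleeve")
    # stand
    st=(np.hypot(x-.49,y+.26)<.12)
    top=st&(abs(z-.105)<.004)&(hsv[...,1]>60)
    m=top.astype(np.uint8); P=w[top][:,:2]
    r=cv2.minAreaRect((P*1000).astype(np.float32)); print(n,"stand",r,"z",np.median(z[top]))
    for nm,m in dict(sq=st&(z>.1555),rd=st&(z>.140)&(z<.155)&(y>-.255)).items():
        P=w[m]; print(n,nm,m.sum(),P.mean(0).round(4),P.min(0).round(4),P.max(0).round(4)); 
    for nm,m in dict(gr=(hsv[...,0]>45)&(hsv[...,0]<75)&(hsv[...,1]>120)&(x>.3)&(y>-.5)).items():
        q=m.astype(np.uint8); nn,lab,sts,_=cv2.connectedComponentsWithStats(q)
        for i in range(1,nn):
            if sts[i,4]>10: P=w[lab==i]; print(n,"green",P.mean(0).round(3),P.min(0).round(3),P.max(0).round(3))
E
```

```text
scene0 lid [0.6209 0.1502] 0.1027 39
scene0 ring [0.6133 0.1494] 0.0459 20
scene0 lid z 0.1405962073781905 ring z 0.15048298055493148
scene0 lugtop n 46 [0.5783 0.1014 0.1778] 0.18170880184964888
scene0 mark 86 [0.616  0.1391 0.1479]
sleeve z 0.15607050247395915
scene0 sleeve [0.6188 0.1501] 0.0227 16
scene0 stand ((494.0700988769531, -262.1713562011719), (74.60590362548828, 160.8092041015625), 14.080831527709961) z 0.10332331272469364
scene0 sq 92 [ 0.5069 -0.3047  0.163 ] [ 0.4915 -0.3197  0.1558] [ 0.5185 -0.2925  0.1674]
scene0 rd 105 [ 0.4847 -0.218   0.1444] [ 0.4674 -0.2348  0.1401] [ 0.4994 -0.202   0.1496]
scene0 green [ 0.503 -0.397  0.119] [ 0.485 -0.413  0.002] [ 0.515 -0.385  0.158]
scene0 green [ 0.596 -0.369  0.12 ] [ 0.581 -0.388 -0.002] [ 0.607 -0.358  0.158]
top0 lid [0.6175 0.1477] 0.104 37
top0 ring [0.6116 0.148 ] 0.0452 19
top0 lid z 0.14184776105209718 ring z 0.15179482640870023
top0 lugtop n 47 [0.5744 0.1005 0.1792] 0.1836478975430451
top0 mark 107 [0.5368 0.1281 0.1462]
sleeve z 0.15751508018128768
top0 sleeve [0.616  0.1482] 0.0229 15
top0 stand ((491.5991516113281, -263.4952087402344), (70.53765869140625, 161.70367431640625), 13.843345642089844) z 0.10501217208874691
top0 sq 134 [ 0.5017 -0.3058  0.1659] [ 0.49   -0.3195  0.156 ] [ 0.5146 -0.2942  0.1733]
top0 rd 174 [ 0.4802 -0.2189  0.1465] [ 0.4641 -0.2362  0.1403] [ 0.4981 -0.2034  0.1519]
top0 green [ 0.586 -0.369  0.137] [ 0.577 -0.383  0.059] [ 0.598 -0.36   0.163]
top0 green [ 0.493 -0.396  0.139] [ 0.483 -0.41   0.059] [ 0.505 -0.387  0.162]
```

>>> {"api": "carry_out", "payload": {
  "commands": [
    [-0.62, -0.1, 0.95, 0, 0, 0, -1],
    [-0.62, -0.1, 0.95, 0, 0, 0, -1],
    [-0.62, -0.1, 0.95, 0, 0, 0, -1],
    [-0.62, -0.1, 0.95, 0, 0, 0, -1],
    [-0.62, -0.1, 0.95, 0, 0, 0, -1],
    [-0.62, -0.1, 0.95, 0, 0, 0, -1],
    [-0.62, -0.1, 0.95, 0, 0, 0, -1],
    [-0.62, -0.1, 0.95, 0, 0, 0, -1],
    [-0.62, -0.1, 0.95, 0, 0, 0, -1]
  ],
  "force": 20
}}

```text
t: 1.05
position: [0.3832, -0.1815, 0.2802]
tool_rot: [-90.0, 0.0, -67.5]
contact_force: [-0.3, 0.1, -0.4]
width: 0.998
```

```bash
cat >> h.py <<'E'
from scipy.spatial.transform import Rotation as Ro
def rows(target,yaw=None,o=None):
    """shift/turn (fractions) from measured pose to target pos, world yaw (tool pointing straight down)"""
    from bench import get_obs
    o=o or get_obs(); R=Ro.from_euler("xyz",o["tool_rot"],degrees=True)
    s=R.inv().apply(np.asarray(target)-o["position"])/.3
    y=o["tool_rot"][2] if yaw is None else yaw
    G=Ro.from_euler("xyz",[-90,0,y],degrees=True)
    rv=(R.inv()*G).as_rotvec(degrees=True)/45
    print("pos",o["position"].round(4),"rpy",o["tool_rot"].round(2),"w",round(o["width"],3),"t",round(o["t"],2),"j",o["joint_pos"].round(1),"F",o["contact_force"].round(1))
    print("shift",s.round(4),"turn",rv.round(4)); return s,rv
E
python3 -c "
from h import *
rows([.576,.101,.30],-40.5)"
```

```text
pos [ 0.3832 -0.1815  0.2802] rpy [-9.002e+01  1.000e-02 -6.753e+01] w 0.998 t 1.05 j [-25.3   3.   -8.3  78.7  -0.  132.2] F [-0.3  0.1 -0.4]
shift [-0.6244 -0.0663  0.9538] turn [ 4.000e-04 -6.006e-01 -2.000e-04]
```

>>> {"api": "carry_out", "payload": {
  "commands": [
    [-0.62, -0.067, 0.95, 0, -1, 0, 0],
    [-0.62, -0.067, 0.95, 0, -1, 0, 0],
    [-0.62, -0.067, 0.95, 0, -1, 0, 0],
    [-0.62, -0.067, 0.95, 0, -1, 0, 0],
    [-0.62, -0.067, 0.95, 0, -1, 0, 0],
    [-0.62, -0.067, 0.95, 0, -1, 0, 0],
    [-0.62, -0.067, 0.95, 0, -1, 0, 0],
    [-0.62, -0.067, 0.95, 0, -1, 0, 0]
  ]
}}

```text
t: 1.85
position: [0.5777, 0.1001, 0.2988]
tool_rot: [-90.0, 0.1, -22.6]
contact_force: [0.0, -0.3, -0.2]
width: 0.501
```

>>> {"api": "carry_out", "payload": {
  "commands": [
    [0, 0, 0, 0, -1, 0, 0],
    [0, 0, 0, 0, -1, 0, 0],
    [0, 0, 0, 0, -1, 0, 0],
    [0, 0, 0, 0, -1, 0, 0],
    [0, 0, 0, 0, -1, 0, 0],
    [0, 0, 0, 0, -1, 0, 0]
  ]
}}

```text
t: 2.45
position: [0.5758, 0.0959, 0.3002]
tool_rot: [-90.0, 0.0, 22.5]
contact_force: [-0.8, -0.2, 1.2]
width: 0.498
```

>>> {"api": "carry_out", "payload": {
  "commands": [
    [0, 0, 0, 0, -1, 0, 0],
    [0, 0, 0, 0, -1, 0, 0],
    [0, 0, 0, 0, -1, 0, 0],
    [0, 0, 0, 0, -1, 0, 0],
    [0, 0, 0, 0, -1, 0, 0],
    [0, 0, 0, 0, -1, 0, 0]
  ]
}}

```text
t: 3.05
position: [0.5758, 0.0959, 0.3003]
tool_rot: [-90.0, 0.0, 67.5]
contact_force: [-0.2, -0.1, -0.5]
width: 0.498
```

>>> {"api": "carry_out", "payload": {
  "commands": [
    [0, 0, 0, 0, -1, 0, 0],
    [0, 0, 0, 0, -1, 0, 0],
    [0, 0, 0, 0, -1, 0, 0],
    [0, 0, 0, 0, -1, 0, 0],
    [0, 0, 0, 0, -1, 0, 0],
    [0, 0, 0, 0, -1, 0, 0]
  ]
}}

```text
t: 3.65
position: [0.5758, 0.0959, 0.3002]
tool_rot: [-90.0, 0.0, 112.5]
contact_force: [0.7, 0.2, -0.2]
width: 0.5
```

```bash
cat > shot.py <<'E'
import sys,cv2,numpy as np
from bench import *
tag=sys.argv[1]
for n in sys.argv[2:]:
    i=camera_info(n); o=get_obs(); p,d=capture(n)
    np.savez(f"pics/{n}{tag}.npz",p=p,d=d,K=i["mtx"],T=i["cam_to_world"])
    cv2.imwrite(f"pics/{n}{tag}.png",p[:,:,::-1])
E
python3 shot.py 1 wrist; python3 -c "
from h import *
rows([.576,.101,.30],139.5)"
```

```text
pos [0.5758 0.096  0.3003] rpy [-8.9970e+01  1.0000e-02  1.1246e+02] w 0.502 t 3.7 j [  9.5  22.7  19.6  86.9  -0.  -13. ] F [-0.1 -0.2  0.7]
shift [ 0.0152  0.0009 -0.0071] turn [-8.000e-04 -6.008e-01 -1.000e-04]
```

View pics/wrist1.png

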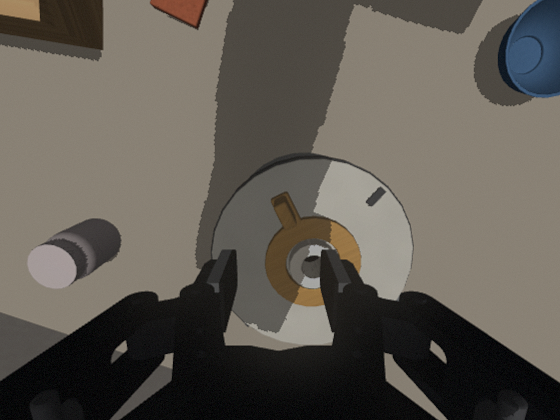

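```bash
cat > kiln.py <<'E'
from h import *
import sys
def kiln(n,c0=(.617,.149)):
    p,d,K,T=load(n); w=cloud(d,K,T); hsv=cv2.cvtColor(p,cv2.COLOR_RGB2HSV).astype(int)
    x,y,z=w[...,0],w[...,1],w[...,2]; r=np.hypot(x-c0[0],y-c0[1])
    lidm=(r<.112)&(abs(z-.142)<.006)
    def hull(m):
        c=max(cv2.findContours(m.astype(np.uint8),cv2.RETR_EXTERNAL,cv2.CHAIN_APPROX_NONE)[0],key=cv2.contourArea); h=cv2.convexHull(c)[:,0]; return w[h[:,1],h[:,0]][:,:2]
    print("lid",[a.round(4) for a in fit_circle(hull(lidm))],np.nanmedian(z[lidm]).round(4))
    br=(r<.1)&(hsv[...,1]>100)&(hsv[...,0]<30)
    rm=br&(abs(z-.152)<.004)&(r<.055); P=w[rm][:,:2]
    q=P[np.hypot(*(P-np.median(P,0)).T)>.0]
    # ring outer edge: contour points only
    c=np.vstack([k[:,0] for k in cv2.findContours(rm.astype(np.uint8),cv2.RETR_EXTERNAL,cv2.CHAIN_APPROX_NONE)[0]]); E=w[c[:,1],c[:,0]][:,:2]
    cc=np.array(c0)
    for _ in range(4):
        e=E[abs(np.hypot(*(E-cc).T)-.047)<.004]; cc,rr=fit_circle(e)
    print("ring",cc.round(4),rr.round(4),len(e),np.median(z[rm]).round(4))
    top=br&(z>.1765)&(z<.1845); lc=w[top].mean(0); print("lugtop",top.sum(),lc.round(4))
    sl=(r<.03)&(abs(z-.158)<.004)&(hsv[...,1]<60); print("sleeve",sl.sum(),w[sl].mean(0).round(4),[a.round(4) for a in fit_circle(hull(sl))])
    mk=(r>.072)&(r<.104)&(abs(z-.144)<.005)&(hsv[...,2]<np.percentile(hsv[...,2][lidm],50)*.6)&(~br)
    nn,lab,st,_=cv2.connectedComponentsWithStats(mk.astype(np.uint8))
    for i in range(1,nn):
        if st[i,4]>15: print(" markcand",st[i,4],st[i,:4],w[lab==i].mean(0).round(4),"r",np.hypot(*(w[lab==i].mean(0)[:2]-cc)).round(4))
    return w,cc,lc
if __name__=="__main__": kiln(sys.argv[1])
E
python3 kiln.py wrist1; python3 kiln.py top0;python3 kiln.py scene0
```

```text
lid [array([0.6173, 0.1496]), np.float64(0.1034)] 0.1424
ring [0.6178 0.1491] 0.0467 230 0.1524
lugtop 379 [0.5756 0.1012 0.1802]
sleeve 884 [0.6191 0.1416 0.158 ] [array([0.618 , 0.1496]), np.float64(0.0235)]
 markcand 24 [289 157  15   5] [0.5313 0.0946 0.1398] r 0.1023
 markcand 53 [306 156  32   5] [0.5213 0.1162 0.14  ] r 0.102
 markcand 25 [275 160  13   6] [0.5396 0.0834 0.1398] r 0.1022
 markcand 76 [234 166  38  29] [0.5644 0.0629 0.14  ] r 0.1015
 markcand 24 [221 197  12  15] [0.598  0.0488 0.1397] r 0.1023
 markcand 21 [214 213   8  19] [0.6181 0.0468 0.1398] r 0.1023
lid [array([0.6175, 0.1477]), np.float64(0.104)] 0.1416
ring [0.6169 0.1486] 0.0455 111 0.1518
lugtop 44 [0.5739 0.1    0.1795]
sleeve 227 [0.6169 0.148  0.1576] [array([0.6169, 0.1476]), np.float64(0.0233)]
 markcand 20 [202 191   5   7] [0.533  0.1778 0.1448] r 0.0888
lid [array([0.6202, 0.1497]), np.float64(0.1033)] 0.1405
ring [0.6198 0.1495] 0.0462 112 0.1506
lugtop 34 [0.5784 0.1015 0.1787]
sleeve 219 [0.6204 0.1492 0.1563] [array([0.6199, 0.1491]), np.float64(0.0233)]
 markcand 23 [365 231   6   6] [0.5347 0.1791 0.143 ] r 0.0901
```

```bash
python3 - <<'E'
from h import *
p,d,K,T=load("wrist1"); w=cloud(d,K,T); hsv=cv2.cvtColor(p,cv2.COLOR_RGB2HSV).astype(int)
x,y,z=w.transpose(2,0,1)
c=np.array([.6178,.1494])
m=np.zeros(z.shape,bool); m[180:212,360:392]=1
for thr in(90,110):
    q=m&(hsv[...,2]<thr); P=w[q]; print(q.sum(),P.mean(0).round(4),"r",np.hypot(*(P.mean(0)[:2]-c)),np.degrees(np.arctan2(*(P.mean(0)[:2]-c)[::-1])), np.degrees(cv2.minAreaRect((P[:,:2]*1e3).astype(np.float32))[2]*0)+cv2.minAreaRect((P[:,:2]*1e3).astype(np.float32))[2],cv2.minAreaRect((P[:,:2]*1e3).astype(np.float32))[1])
br=(hsv[...,1]>100)&(hsv[...,0]<30)&(abs(z-.180)<.004)&(np.hypot(x-c[0],y-c[1])<.09)
P=w[br]; r=cv2.minAreaRect((P[:,:2]*1e3).astype(np.float32)); print("lug rect",r,P.mean(0))
v=np.array(r[0])/1e3-c; print("r",np.hypot(*v),"ang",np.degrees(np.arctan2(v[1],v[0])))
E
```

```text
185 [nan nan nan] r nan nan 76.28638458251953 (15.209670066833496, 25.012489318847656)
214 [nan nan nan] r nan nan 76.52192687988281 (15.19846248626709, 25.65637969970703)
lug rect ((576.19970703125, 101.59505462646484), (23.99797821044922, 12.085060119628906), 50.05894088745117) [0.57564116 0.10131525 0.1801927 ]
r 0.06337110680154255 ang -131.0300836940314
```

```bash
python3 - <<'E'
from h import *
p,d,K,T=load("wrist1"); w=cloud(d,K,T); hsv=cv2.cvtColor(p,cv2.COLOR_RGB2HSV).astype(int)
# ray-plane at z=.145 for the mark
m=np.zeros(d.shape,bool); m[180:212,360:392]=1
q=m&(hsv[...,2]<100); v,u=np.nonzero(q)
dirs=np.stack([(u-K[0,2])/K[0,0],-(v-K[1,2])/K[1,1],-np.ones(len(u))],-1)@T[:3,:3].T
P=T[:3,3]+dirs*((.1445-T[2,3])/dirs[:,2:])
c=np.array([.6178,.1494])
r=cv2.minAreaRect((P[:,:2]*1e3).astype(np.float32)); print(r)
for a in (P[:,:2].mean(0),np.array(r[0])/1e3): 
    vv=a-c; print(a,np.hypot(*vv),np.degrees(np.arctan2(vv[1],vv[0]))%360-360)
cv2.imwrite("pics/mk.png",cv2.resize(p[170:225,340:400,::-1],None,fx=8,fy=8,interpolation=cv2.INTER_CUBIC))
E
```

```text
((530.5919189453125, 176.7073974609375), (17.231689453125, 25.10904884338379), 59.423927307128906)
[0.53238201 0.17874929] 0.09031950632947752 -198.96252131383477
[0.53059192 0.1767074 ] 0.09138349608835589 -197.38686239738803
```

View pics/mk.png

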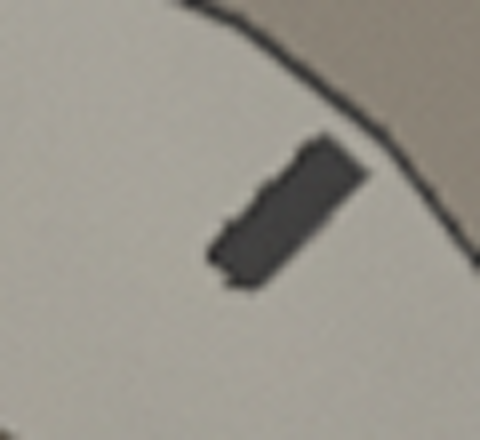

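```bash
cat > mark.py <<'E'
from h import *
import sys
def mark(n,uv,h=14,c=np.array([.6178,.1494]),thr=100):
    p,d,K,T=load(n); hsv=cv2.cvtColor(p,cv2.COLOR_RGB2HSV)
    m=np.zeros(d.shape,np.uint8); u0,v0=uv; m[v0-h:v0+h,u0-h:u0+h]=1
    nn,lab,st,ce=cv2.connectedComponentsWithStats(m&(hsv[...,2]<thr).astype(np.uint8)); i=lab[v0,u0]
    v,u=np.nonzero(lab==i)
    dirs=np.stack([(u-K[0,2])/K[0,0],-(v-K[1,2])/K[1,1],-np.ones(len(u))],-1)@T[:3,:3].T
    P=T[:3,3]+dirs*((.144-T[2,3])/dirs[:,2:])
    r=cv2.minAreaRect((P[:,:2]*1e3).astype(np.float32)); vv=P[:,:2].mean(0)-c
    print(n,st[i],r,P.mean(0).round(4),"r",np.hypot(*vv).round(4),"ang",np.degrees(np.arctan2(vv[1],vv[0]))%360-360)
if __name__=="__main__": mark("wrist1",(376,196))
E
python3 mark.py; python3 -c "
import numpy as np
c=np.array([.6178,.1494]);a=np.radians(-130.7);print(c+.064*np.array([np.cos(a),np.sin(a)]))
from h import rows; rows(np.r_[c+.064*np.array([np.cos(a),np.sin(a)]),.178],139.3)"
```

```text
wrist1 [366 187  20  19 170] ((534.6724243164062, 178.2589874267578), (7.893073558807373, 20.40336036682129), 71.0008316040039) [0.5343 0.1784 0.144 ] r 0.0884 ang -199.16426867708086
[0.5760657 0.1008794]
pos [0.5758 0.096  0.3003] rpy [-8.9970e+01  1.0000e-02  1.1246e+02] w 0.502 t 3.7 j [  9.5  22.7  19.6  86.9  -0.  -13. ] F [-0.1 -0.2  0.7]
shift [ 0.0149  0.4075 -0.0074] turn [-8.000e-04 -5.964e-01 -1.000e-04]
```

>>> {"api": "carry_out", "payload": {
  "commands": [
    [0.015, 0.05, -0.0075, 0, -0.6, 0, 0],
    [0.015, 0.05, -0.0075, 0, -0.6, 0, 0],
    [0.015, 0.05, -0.0075, 0, -0.6, 0, 0],
    [0.015, 0.05, -0.0075, 0, -0.6, 0, 0],
    [0.015, 0.15, -0.0075, 0, -0.6, 0, 0],
    [0.015, 0.25, -0.0075, 0, -0.6, 0, 0.2],
    [0.015, 0.33, -0.0075, 0, -0.6, 0, 0.2],
    [0.015, 0.38, -0.0075, 0, -0.6, 0, 0.2],
    [0.015, 0.4075, -0.0075, 0, -0.6, 0, 0.2],
    [0.015, 0.4075, -0.0075, 0, -0.6, 0, 0.2]
  ]
}}

```text
t: 4.7
position: [0.5759, 0.1024, 0.1775]
tool_rot: [-89.9, -0.0, 139.1]
contact_force: [0.7, -0.7, -0.3]
width: 0.397
```

```bash
python3 shot.py 2 wrist; python3 -c "
from h import *
rows([.57607,.10088,.178],139.3)"
```

```text
pos [0.5763 0.1027 0.1784] rpy [-90.    -0.   139.19] w 0.401 t 4.75 j [ 10.1  23.5   3.2  69.7  -0.  -39.1] F [ 0.2 -0.8  0.1]
shift [-0.0034  0.0014  0.005 ] turn [-0.0001 -0.0025  0.    ]
```

View pics/wrist2.png

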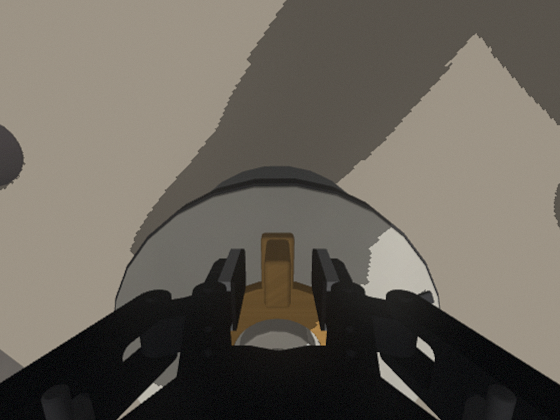

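```bash
cat > arc.py <<'E'
from h import *
import sys
from bench import get_obs
a0,a1,N=float(sys.argv[1]),float(sys.argv[2]),int(sys.argv[3])
c=np.array([.6178,.1494]); o=get_obs(); R=Ro.from_euler("xyz",o["tool_rot"],degrees=True)
for f in np.linspace(a0,a1,N+1)[1:]:
    t=np.radians(f); s=R.inv().apply(np.r_[c+.064*np.array([np.cos(t),np.sin(t)]),.178]-o["position"])/.3
    rv=(R.inv()*Ro.from_euler("xyz",[-90,0,f+270],degrees=True)).as_rotvec(degrees=True)/45
    print(s.round(3),rv.round(3))
E
python3 arc.py -130.7 -165 10
```

```text
[0.009 0.001 0.005] [-0.     0.074  0.   ]
[0.022 0.001 0.004] [-0.    0.15  0.  ]
[0.035 0.001 0.002] [-0.     0.226  0.   ]
[ 0.047  0.001 -0.001] [-0.     0.302  0.   ]
[ 0.06   0.001 -0.004] [-0.     0.379  0.   ]
[ 0.072  0.001 -0.008] [-0.     0.455  0.   ]
[ 0.083  0.001 -0.013] [-0.     0.531  0.   ]
[ 0.095  0.001 -0.019] [-0.     0.607  0.   ]
[ 0.106  0.001 -0.025] [-0.     0.684  0.   ]
[ 0.117  0.001 -0.032] [-0.    0.76  0.  ]
```

>>> {"api": "carry_out", "payload": {
  "commands": [
    [-0.003, 0.001, 0.005, 0, 0, 0, 0.62],
    [-0.003, 0.001, 0.005, 0, 0, 0, 0.62],
    [0.009, 0.001, 0.005, 0, 0.074, 0, 0.62],
    [0.022, 0.001, 0.004, 0, 0.15, 0, 0.62],
    [0.035, 0.001, 0.002, 0, 0.226, 0, 0.62],
    [0.047, 0.001, -0.001, 0, 0.302, 0, 0.62],
    [0.06, 0.001, -0.004, 0, 0.379, 0, 0.62],
    [0.072, 0.001, -0.008, 0, 0.455, 0, 0.62],
    [0.083, 0.001, -0.013, 0, 0.531, 0, 0.62],
    [0.095, 0.001, -0.019, 0, 0.607, 0, 0.62],
    [0.106, 0.001, -0.025, 0, 0.684, 0, 0.62],
    [0.117, 0.001, -0.032, 0, 0.76, 0, 0.62],
    [0.117, 0.001, -0.032, 0, 0.76, 0, 0.62]
  ],
  "force": 20
}}

```text
t: 6.05
position: [0.556, 0.1336, 0.1784]
tool_rot: [-90.0, 0.0, 105.1]
contact_force: [-0.4, 0.6, 0.2]
width: 0.19
```

```bash
python3 arc.py -165 -196 9; python3 -c "
from h import *
rows([.57607,.10088,.178],139.3)"
```

```text
[0.011 0.001 0.   ] [ 0.001  0.078 -0.   ]
[ 0.023  0.001 -0.001] [ 0.001  0.155 -0.   ]
[ 0.036  0.001 -0.003] [ 0.001  0.231 -0.   ]
[ 0.049  0.001 -0.005] [ 0.001  0.308 -0.   ]
[ 0.061  0.001 -0.009] [ 0.001  0.384 -0.   ]
[ 0.073  0.001 -0.013] [ 0.001  0.461 -0.   ]
[ 0.085  0.001 -0.018] [ 0.001  0.537 -0.   ]
[ 0.096  0.001 -0.024] [ 0.001  0.614 -0.   ]
[ 0.108  0.001 -0.03 ] [ 0.001  0.69  -0.   ]
pos [0.556  0.1336 0.1784] rpy [-9.0040e+01  1.0000e-02  1.0507e+02] w 0.19 t 6.05 j [13.5 21.9  0.7 68.8 -0.  -1.6] F [-0.4  0.6  0.2]
shift [-0.1226  0.0015 -0.0362] turn [ 8.000e-04 -7.606e-01 -6.000e-04]
```

>>> {"api": "carry_out", "payload": {
  "commands": [
    [0.011, 0.001, 0, 0, 0.078, 0, 0.62],
    [0.023, 0.001, -0.001, 0, 0.155, 0, 0.62],
    [0.036, 0.001, -0.003, 0, 0.231, 0, 0.62],
    [0.049, 0.001, -0.005, 0, 0.308, 0, 0.62],
    [0.061, 0.001, -0.009, 0, 0.384, 0, 0.62],
    [0.073, 0.001, -0.013, 0, 0.461, 0, 0.62],
    [0.085, 0.001, -0.018, 0, 0.537, 0, 0.62],
    [0.096, 0.001, -0.024, 0, 0.614, 0, 0.62],
    [0.108, 0.001, -0.03, 0, 0.69, 0, 0.62],
    [0.108, 0.001, -0.03, 0, 0.69, 0, 0.62],
    [0.108, 0.001, -0.03, 0, 0.69, 0, 1],
    [0.108, 0.001, -0.03, 0, 0.69, 0, 1],
    [0.108, 0.001, -0.03, 0, 0.69, 0, 1]
  ],
  "force": 20
}}

```text
t: 7.35
position: [0.5563, 0.1671, 0.1779]
tool_rot: [-90.0, -0.0, 74.2]
contact_force: [-1.1, 0.9, 3.8]
width: 0.134
```

```bash
python3 shot.py 3 wrist top scene; python3 arc.py -196 -199.2 2; python3 -c "
from h import *
rows([.57607,.10088,.178],139.3)
o=np.array(__import__('bench').get_obs()['position'][:2])-[.6178,.1494];print(np.hypot(*o),np.degrees(np.arctan2(o[1],o[0]))-360)"; python3 kiln.py top3; python3 kiln.py scene3
```

```text
[ 0.006 -0.001 -0.   ] [0.001 0.038 0.001]
[ 0.012 -0.001 -0.   ] [0.    0.074 0.001]
pos [0.5563 0.1671 0.1778] rpy [-9.002e+01 -3.000e-02  7.411e+01] w 0.135 t 7.5 j [16.7 22.9  2.2 69.3  0.  32.6] F [-0.4  2.1  5.9]
shift [-0.1942 -0.0006 -0.1239] turn [ 8.0000e-04 -1.4486e+00  3.0000e-04]
0.0640190165386311 -196.05031242048102
lid [array([0.6209, 0.1262]), np.float64(0.0871)] 0.1416
ring [0.6175 0.149 ] 0.0454 46 0.1517
lugtop 0 [nan nan nan]
sleeve 62 [0.6225 0.132  0.1574] [array([0.6214, 0.1366]), np.float64(0.0141)]
 markcand 28 [239 186  13  10] [0.5409 0.0832 0.1418] r 0.1009
lid [array([0.62  , 0.1494]), np.float64(0.1036)] 0.1404
ring [0.6194 0.1499] 0.046 114 0.1505
lugtop 28 [0.5588 0.1637 0.1787]
sleeve 215 [0.6204 0.1499 0.1564] [array([0.6199, 0.1501]), np.float64(0.0233)]kiln.py:19: RuntimeWarning: Mean of empty slice.
  top=br&(z>.1765)&(z<.1845); lc=w[top].mean(0); print("lugtop",top.sum(),lc.round(4))
  ret = um.true_divide(
```

View pics/wrist3.png

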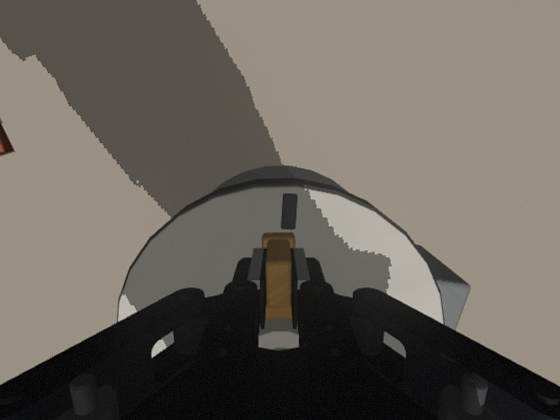

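```bash
python3 - <<'E'
from mark import *
mark("wrist3",(289,211),h=19,thr=75)
mark("wrist3",(289,211),h=19,thr=90)
p,d,K,T=load("wrist3"); w=cloud(d,K,T); hsv=cv2.cvtColor(p,cv2.COLOR_RGB2HSV).astype(int)
br=(hsv[...,1]>100)&(hsv[...,0]<30)&(abs(w[...,2]-.18)<.004); P=w[br]
print(br.sum(),P.mean(0),cv2.minAreaRect((P[:,:2]*1e3).astype(np.float32)))
E
```

```text
wrist3 [281 193  17  37 524] ((534.606689453125, 178.77239990234375), (8.141413688659668, 20.382564544677734), 71.32332611083984) [0.5344 0.1788 0.144 ] r 0.0884 ang -199.43223754567853
wrist3 [281 193  17  37 549] ((534.5652465820312, 178.8050994873047), (8.314874649047852, 20.542613983154297), 71.47695922851562) [0.5344 0.1789 0.144 ] r 0.0885 ang -199.45556352157686
1282 [0.55524702 0.16701763 0.18026753] ((556.1795654296875, 166.73663330078125), (11.68349552154541, 24.61812400817871), 74.72186279296875)
```

>>> {"api": "carry_out", "payload": {
  "commands": [
    [0.004, 0, 0, 0, 0.025, 0, 1],
    [0.008, 0, 0, 0, 0.05, 0, 1],
    [0.0122, 0, 0, 0, 0.074, 0, 1],
    [0.0122, 0, 0, 0, 0.074, 0, 1],
    [0.0122, 0, 0, 0, 0.074, 0, 1]
  ],
  "force": 20
}}

```text
t: 8.0
position: [0.5573, 0.1708, 0.1778]
tool_rot: [-90.0, -0.0, 70.8]
contact_force: [0.1, 4.0, 5.9]
width: 0.133
```

```bash
python3 shot.py 4 wrist; python3 - <<'E'
from mark import *
from bench import get_obs
mark("wrist4",(279,211),h=19,thr=85)
p,d,K,T=load("wrist4"); w=cloud(d,K,T); hsv=cv2.cvtColor(p,cv2.COLOR_RGB2HSV).astype(int)
br=(hsv[...,1]>100)&(hsv[...,0]<30)&(abs(w[...,2]-.18)<.004); P=w[br]
r=cv2.minAreaRect((P[:,:2]*1e3).astype(np.float32));print(r)
c=np.array([.6178,.1494])
for q in (np.array(r[0])/1e3, get_obs()["position"][:2]):
    q=q-c; print(np.hypot(*q),np.degrees(np.arctan2(q[1],q[0]))-360)
rows([.556,.167,.178],70.6)
E
```

```text
wrist4 [272 193  15  36 536] ((534.4771118164062, 178.79026794433594), (7.780245304107666, 19.834142684936523), 70.86767578125) [0.5344 0.1788 0.144 ] r 0.0885 ang -199.4256146710187
((557.4158935546875, 170.43508911132812), (11.627948760986328, 24.149662017822266), 71.26931762695312)
0.0639430628381246 -199.20602365352252
0.06414418554567894 -199.53071258863915
pos [0.5573 0.1708 0.1778] rpy [-9.002e+01 -5.000e-02  7.078e+01] w 0.135 t 8.05 j [17.  23.2  2.6 69.4  0.  36.2] F [-0.7  3.4  5.3]
shift [-0.0136 -0.0006  0.    ] turn [0.0004 0.0041 0.0011]
```

View pics/wrist4.png

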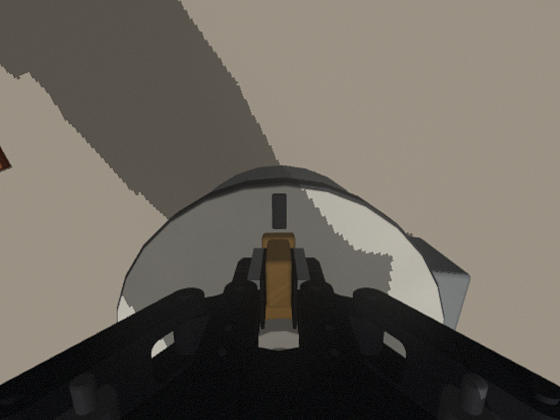

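>>> {"api": "carry_out", "payload": {
  "commands": [
    [0, 0, 0, 0, 0, 0, 0],
    [0, 0, 0, 0, 0, 0, 0],
    [0, 0, 0, 0, 0, 0, 0],
    [0, -0.03, 0, 0, 0, 0, 0],
    [0, -0.1, 0, 0, 0, 0, 0],
    [0, -0.25, 0, 0, 0, 0, 0],
    [0, -0.4, 0, 0, 0, 0, 0],
    [0, -0.4, 0, 0, 0, 0, 0]
  ],
  "force": 20
}}

```text
t: 8.85
position: [0.5587, 0.1709, 0.3042]
tool_rot: [-90.4, -0.3, 70.7]
contact_force: [0.9, -0.0, -0.1]
width: 0.499
```

```bash
python3 shot.py 5 wrist scene; python3 kiln.py scene5; python3 kiln.py wrist5; python3 - <<'E'
from h import *
p,d,K,T=load("wrist5"); w=cloud(d,K,T); hsv=cv2.cvtColor(p,cv2.COLOR_RGB2HSV).astype(int)
br=(hsv[...,1]>100)&(hsv[...,0]<30)&(abs(w[...,2]-.18)<.004); P=w[br]
r=cv2.minAreaRect((P[:,:2]*1e3).astype(np.float32));print(r)
rows([.503,-.3055,.30],14.2)
rows([.503,-.3055,.30],14.2+180)
E
```

```text
lid [array([0.62  , 0.1495]), np.float64(0.1035)] 0.1405
ring [0.6201 0.1499] 0.0461 110 0.1505
lugtop 34 [0.5593 0.1699 0.179 ]
sleeve 219 [0.6205 0.1501 0.1567] [array([0.6198, 0.1496]), np.float64(0.0232)]
lid [array([0.6182, 0.1505]), np.float64(0.1038)] 0.1426
ring [0.6176 0.1496] 0.0466 235 0.1526
lugtop 370 [0.5571 0.1708 0.1803]
sleeve 1318 [0.6171 0.1508 0.1583] [array([0.6182, 0.1504]), np.float64(0.0237)]
 markcand 37 [256 158  23   4] [0.5183 0.1735 0.1401] r 0.1021
 markcand 77 [205 163  43  27] [0.5183 0.1308 0.1398] r 0.101
 markcand 164 [274 164   8  21] [0.5344 0.1789 0.1456] r 0.0882
((557.2794189453125, 170.4972381591797), (11.991819381713867, 23.120702743530273), 71.21003723144531)
pos [0.5576 0.1706 0.2989] rpy [-9.011e+01 -7.000e-02  7.075e+01] w 0.503 t 8.95 j [17.  22.5 19.  86.4 -0.  36.3] F [ 0.4 -0.5 -0.1]
shift [-1.5584 -0.0051 -0.3513] turn [0.0014 1.2567 0.0027]
pos [0.5576 0.1706 0.2989] rpy [-9.011e+01 -7.000e-02  7.075e+01] w 0.503 t 8.95 j [17.  22.5 19.  86.4 -0.  36.3] F [ 0.4 -0.5 -0.1]
shift [-1.5584 -0.0051 -0.3513] turn [ 3.2000e-03 -2.7433e+00 -1.7000e-03]
```

View pics/wrist5.png

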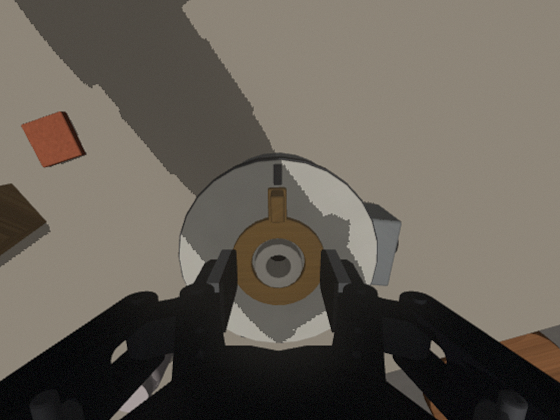

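>>> {"api": "carry_out", "payload": {
  "commands": [
    [-0.78, 0, -0.175, 0, 0.63, 0, 0],
    [-0.78, 0, -0.175, 0, 0.63, 0, 0],
    [-0.78, 0, -0.175, 0, 0.63, 0, 0],
    [-0.78, 0, -0.175, 0, 0.63, 0, 0],
    [-0.78, 0, -0.175, 0, 0.63, 0, 0],
    [-0.78, 0, -0.175, 0, 0.63, 0, 0]
  ]
}}

```text
t: 9.55
position: [0.5282, -0.0717, 0.2966]
tool_rot: [-89.9, 0.1, 42.1]
contact_force: [0.3, 0.5, 0.1]
width: 0.498
```

```bash
python3 -c "
from h import *
rows([.503,-.3055,.30],14.2)"
```

```text
pos [ 0.5282 -0.0717  0.2966] rpy [-89.95   0.12  42.14] w 0.498 t 9.55 j [-7.7 16.3 10.  83.8 -0.1 40.2] F [0.3 0.5 0.1]
shift [-0.5851 -0.0107 -0.5214] turn [-5.000e-04  6.208e-01 -2.800e-03]
```

>>> {"api": "carry_out", "payload": {
  "commands": [
    [-0.585, -0.01, -0.52, 0, 0.62, 0, 0],
    [-0.585, -0.01, -0.52, 0, 0.62, 0, 0],
    [-0.585, -0.01, -0.52, 0, 0.62, 0, 0],
    [-0.585, -0.01, -0.52, 0, 0.62, 0, 0],
    [-0.585, -0.01, -0.52, 0, 0.62, 0, 0],
    [-0.585, -0.01, -0.52, 0, 0.62, 0, 0],
    [-0.585, -0.01, -0.52, 0, 0.62, 0, 0]
  ]
}}

```text
t: 10.25
position: [0.5049, -0.3012, 0.2994]
tool_rot: [-89.9, 0.1, 14.4]
contact_force: [-0.9, 0.5, 0.2]
width: 0.499
```

```bash
python3 shot.py 6 wrist; python3 - <<'E'
from h import *
p,d,K,T=load("wrist6"); w=cloud(d,K,T); x,y,z=w.transpose(2,0,1)
hsv=cv2.cvtColor(p,cv2.COLOR_RGB2HSV).astype(int)
for nm,m in dict(sq=(np.hypot(x-.503,y+.3055)<.03)&(abs(z-.167)<.004),rd=(np.hypot(x-.481,y+.2185)<.03)&(abs(z-.147)<.004),stand=(np.hypot(x-.492,y+.262)<.12)&(abs(z-.105)<.003)).items():
    P=w[m]; print(nm,m.sum(),P.mean(0).round(4),cv2.minAreaRect((P[:,:2]*1e3).astype(np.float32)))
rows([.503,-.3055,.30],14.2)
print(project([[.503,-.3055,.167],[.481,-.2185,.147]],K,T))
E
```

```text
sq 705 [ 0.504  -0.3048  0.1674] ((504.1372985839844, -305.5492858886719), (23.990205764770508, 24.048582077026367), 2.0936291217803955)
rd 1173 [ 0.4825 -0.2184  0.1472] ((482.70648193359375, -218.31655883789062), (32.841835021972656, 32.55154037475586), 14.553854942321777)
stand 8129 [ 0.4917 -0.2553  0.1056] ((493.3492736816406, -262.10498046875), (70.10295104980469, 160.7102813720703), 14.002694129943848)
pos [ 0.5051 -0.3005  0.2998] rpy [-8.993e+01  5.000e-02  1.452e+01] w 0.501 t 10.3 j [-30.8  23.3  20.4  87.2   0.   44.7] F [-0.2  0.2 -0.2]
shift [-0.011  -0.0007 -0.0145] turn [-0.0017  0.007  -0.0011]
[[274.93910497 212.26491131]
 [275.5048928  107.33756336]]
```

View pics/wrist6.png

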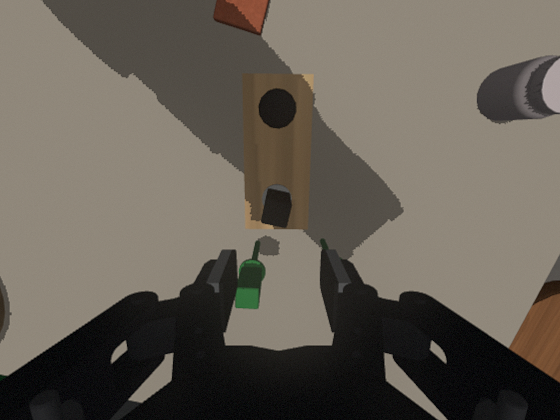

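```bash
python3 -c "
from h import *
rows([.5041,-.3055,.144],2.1)"
```

```text
pos [ 0.5051 -0.3005  0.2998] rpy [-8.993e+01  5.000e-02  1.452e+01] w 0.501 t 10.3 j [-30.8  23.3  20.4  87.2   0.   44.7] F [-0.2  0.2 -0.2]
shift [-0.007   0.5192 -0.0161] turn [-0.0015  0.2759 -0.0013]
```

>>> {"api": "carry_out", "payload": {
  "commands": [
    [-0.007, 0.08, -0.016, 0, 0.276, 0, 0],
    [-0.007, 0.16, -0.016, 0, 0.276, 0, 0],
    [-0.007, 0.28, -0.016, 0, 0.276, 0, 0],
    [-0.007, 0.38, -0.016, 0, 0.276, 0, 0],
    [-0.007, 0.45, -0.016, 0, 0.276, 0, 0],
    [-0.007, 0.49, -0.016, 0, 0.276, 0, 0],
    [-0.007, 0.519, -0.016, 0, 0.276, 0, 0],
    [-0.007, 0.519, -0.016, 0, 0.276, 0, 0],
    [-0.007, 0.519, -0.016, 0, 0.276, 0, 0]
  ]
}}

```text
t: 11.2
position: [0.5048, -0.3064, 0.1457]
tool_rot: [-90.0, -0.1, 2.1]
contact_force: [0.3, -0.5, -0.1]
width: 0.501
```

```bash
python3 shot.py 7 wrist; python3 -c "
from h import *
rows([.5041,-.3055,.144],2.1)"
```

```text
pos [ 0.5049 -0.3065  0.1459] rpy [-9.005e+01 -7.000e-02  2.100e+00] w 0.496 t 11.25 j [-31.3  24.9   0.5  65.5  -0.   56.6] F [-0.2  0.4  0.4]
shift [-0.0024  0.0063  0.0036] turn [ 0.0011 -0.0001  0.0015]
```

View pics/wrist7.png

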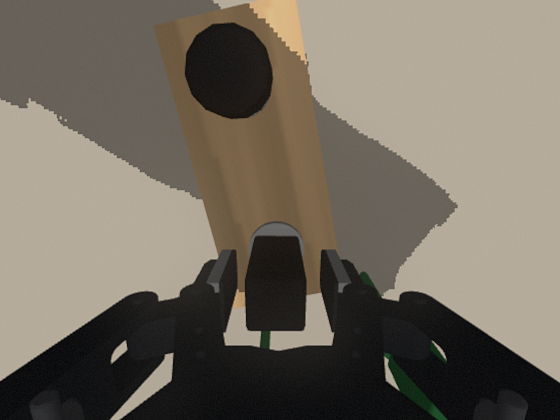

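>>> {"api": "carry_out", "payload": {
  "commands": [
    [-0.0024, 0.006, 0.0036, 0, 0, 0, 0],
    [-0.0024, 0.006, 0.0036, 0, 0, 0, 0],
    [-0.0024, 0.006, 0.0036, 0, 0, 0, 1],
    [-0.0024, 0.006, 0.0036, 0, 0, 0, 1],
    [-0.0024, 0.006, 0.0036, 0, 0, 0, 1],
    [-0.0024, 0.006, 0.0036, 0, 0, 0, 1],
    [-0.0024, 0.006, 0.0036, 0, 0, 0, 1],
    [-0.0024, 0.006, 0.0036, 0, 0, 0, 1]
  ],
  "force": 60
}}

```text
t: 12.05
position: [0.5037, -0.3055, 0.1434]
tool_rot: [-90.0, -0.0, 2.1]
contact_force: [-1.0, 0.6, 6.4]
width: 0.267
```

```bash
python3 -c "
from h import *
rows([.5041,-.3055,.30],2.1)"
```

```text
pos [ 0.5037 -0.3055  0.1434] rpy [-9.002e+01 -2.000e-02  2.080e+00] w 0.267 t 12.05 j [-31.2  24.9   0.   65.2  -0.   56.7] F [-1.   0.6  6.4]
shift [ 1.60e-03 -5.22e-01 -2.00e-04] turn [ 0.0005 -0.0004  0.0005]
```

>>> {"api": "carry_out", "payload": {
  "commands": [
    [0, -0.03, 0, 0, 0, 0, 1],
    [0, -0.08, 0, 0, 0, 0, 1],
    [0, -0.16, 0, 0, 0, 0, 1],
    [0, -0.25, 0, 0, 0, 0, 1],
    [0, -0.34, 0, 0, 0, 0, 1],
    [0, -0.44, 0, 0, 0, 0, 1],
    [0, -0.54, 0, 0, 0, 0, 1],
    [0, -0.62, 0, 0, 0, 0, 1],
    [0, -0.655, 0, 0, 0, 0, 1],
    [0, -0.655, 0, 0, 0, 0, 1],
    [0, -0.655, 0, 0, 0, 0, 1]
  ],
  "force": 60
}}

```text
t: 13.15
position: [0.5035, -0.3053, 0.3392]
tool_rot: [-90.0, 0.0, 2.1]
contact_force: [0.1, 0.2, -1.5]
width: 0.272
```

```bash
python3 shot.py 8 scene wrist top; python3 -c "
from h import *
rows([.6179,.1497,.345],2.1)
rows([.6179,.1497,.345],45)"
```

```text
pos [ 0.5033 -0.3052  0.3387] rpy [-8.995e+01  7.000e-02  2.090e+00] w 0.273 t 13.3 j [-31.2  24.4  27.7  93.4   0.   56.7] F [-0.1 -0.2 -0.6]
shift [ 0.4369 -0.0203  1.5013] turn [-0.0011 -0.0003 -0.0016]
pos [ 0.5033 -0.3052  0.3387] rpy [-8.995e+01  7.000e-02  2.090e+00] w 0.273 t 13.3 j [-31.2  24.4  27.7  93.4   0.   56.7] F [-0.1 -0.2 -0.6]
shift [ 0.4369 -0.0203  1.5013] turn [-0.0016 -0.9537 -0.0011]
```

View pics/scene8.png

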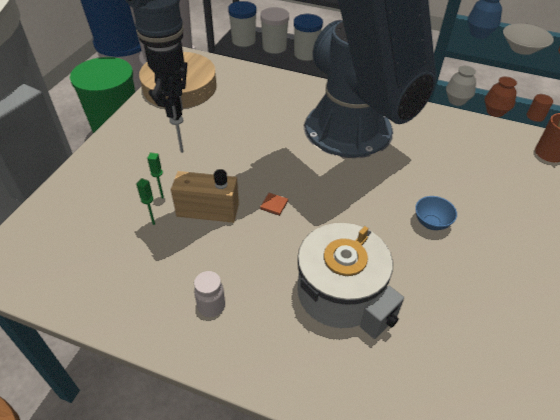

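View pics/wrist8.png

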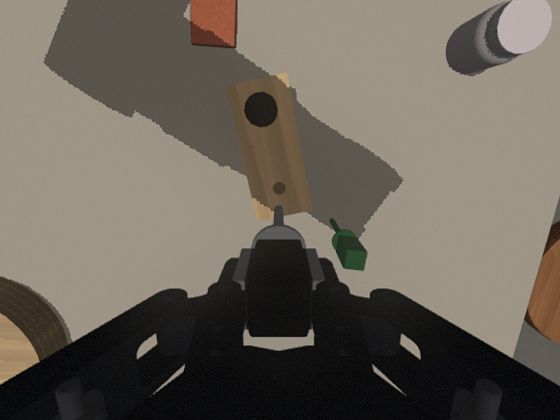

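>>> {"api": "carry_out", "payload": {
  "commands": [
    [0.02, -0.02, 0.07, 0, 0, 0, 1],
    [0.06, -0.02, 0.2, 0, 0, 0, 1],
    [0.1, -0.02, 0.34, 0, 0, 0, 1],
    [0.14, -0.02, 0.48, 0, 0, 0, 1],
    [0.18, -0.02, 0.62, 0, 0, 0, 1],
    [0.218, -0.02, 0.75, 0, 0, 0, 1]
  ],
  "force": 60
}}

```text
t: 13.9
position: [0.5606, -0.0762, 0.3451]
tool_rot: [-90.0, 0.0, 2.1]
contact_force: [0.8, -0.3, -0.4]
width: 0.276
```

>>> {"api": "carry_out", "payload": {
  "commands": [
    [0.04, 0, 0.14, 0, 0, 0, 1],
    [0.08, 0, 0.28, 0, 0, 0, 1],
    [0.12, 0, 0.42, 0, 0, 0, 1],
    [0.16, 0, 0.55, 0, 0, 0, 1],
    [0.19, 0, 0.65, 0, 0, 0, 1],
    [0.21, 0, 0.72, 0, 0, 0, 1],
    [0.218, 0, 0.75, 0, 0, 0, 1],
    [0.218, 0, 0.75, 0, 0, 0, 1],
    [0.218, 0, 0.75, 0, 0, 0, 1],
    [0.218, 0, 0.75, 0, 0, 0, 1]
  ],
  "force": 60
}}

```text
t: 14.9
position: [0.6178, 0.1479, 0.3458]
tool_rot: [-90.0, -0.0, 2.0]
contact_force: [-0.2, 0.4, -0.7]
width: 0.272
```

```bash
python3 shot.py 9 scene wrist top; python3 -c "
from h import *
rows([.6179,.1497,.345],2.1)"
```

```text
pos [0.6179 0.1482 0.3459] rpy [-9.00e+01 -2.00e-02  2.02e+00] w 0.272 t 15.05 j [ 13.5  32.   40.9  98.9  -0.  101.5] F [ 0.2 -0.5 -2.9]
shift [0.0003 0.0029 0.005 ] turn [-0.     -0.0017  0.0005]
```

View pics/scene9.png

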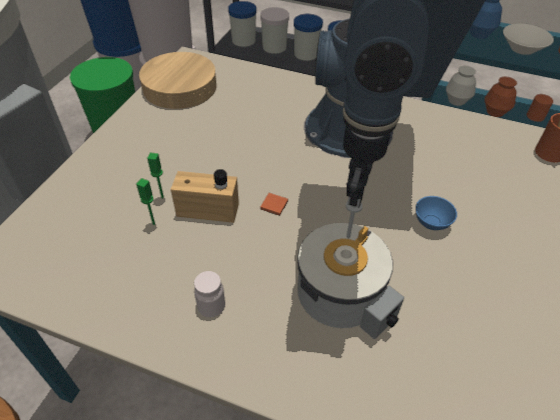

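View pics/wrist9.png

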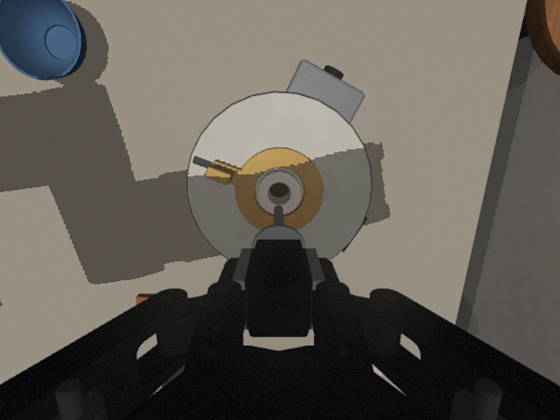

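```bash
python3 - <<'E'
from h import *
P=np.array([.6179,.1482,0])
for n in ["wrist9","scene9"]:
    p,d,K,T=load(n); w=cloud(d,K,T)
    for z in (.2125,.26,.3075,.311): print(n,z,project(P+[0,0,z],K,T).round(1))
    print("mouth",project([.6179,.1497,.158],K,T).round(1))
    x,y,z=w.transpose(2,0,1)
    m=(np.hypot(x-.618,y-.149)<.02)&(z>.205)&(z<.303)
    Q=w[m]; print("rod pts",len(Q),"z range",Q[:,2].min().round(4),Q[:,2].max().round(4))
    A=np.c_[Q[:,2]-.21,np.ones(len(Q))]; print("fit slope,xy@.21",np.linalg.lstsq(A,Q[:,:2],rcond=None)[0].round(4))
    m=(np.hypot(x-.618,y-.149)<.03)&(z>.303)&(z<.318); print("disc",m.sum(),w[m].min(0),w[m].max(0))
    u0,v0=project(P+[0,0,.2125],K,T).astype(int)
    s=45; cv2.imwrite(f"pics/{n}_rod.png",cv2.resize(p[max(v0-s,0):v0+s,u0-s:u0+s,::-1],(560,560),interpolation=cv2.INTER_CUBIC))
E
```

```text
wrist9 0.2125 [277.8 207.5]
wrist9 0.26 [277.7 223.6]
wrist9 0.3075 [277.6 248.1]
wrist9 0.311 [277.6 250.5]
mouth [277.9 193.4]
rod pts 175 z range 0.2159 0.269
fit slope,xy@.21 [[-5.000e-04  1.000e-02]
 [ 6.184e-01  1.505e-01]]
disc 618 [0.6025502  0.14992968 0.30752115] [0.63383205 0.16398162 0.31436576]
scene9 0.2125 [348.1 236.6]
scene9 0.26 [350.9 221.7]
scene9 0.3075 [353.9 205.7]
scene9 0.311 [354.2 204.5]
mouth [345.8 252.7]
rod pts 104 z range 0.2119 0.293
fit slope,xy@.21 [[2.400e-03 5.000e-04]
 [6.205e-01 1.470e-01]]
disc 96 [0.60730108 0.13140483 0.30545005] [0.63546549 0.16255421 0.31721353]
```

```bash
python3 -c "
import cv2,numpy as np
cv2.imwrite('pics/m9.png',np.hstack([cv2.resize(cv2.imread(f'pics/{n}_rod.png'),(400,400)) for n in ('wrist9','scene9')]))"
```

```text
(no output)
```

View pics/m9.png

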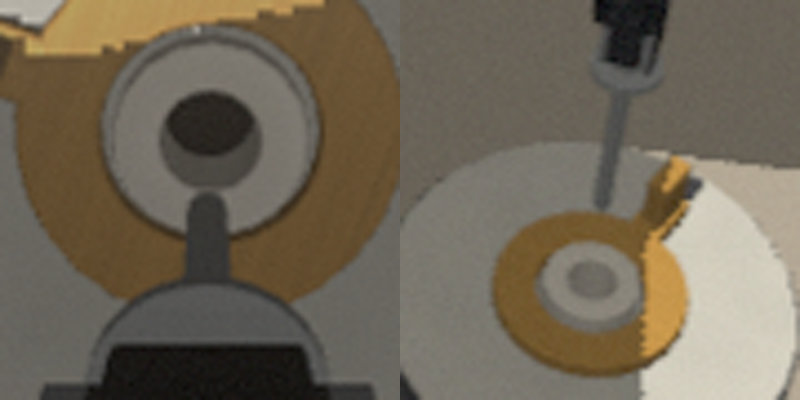

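>>> {"api": "carry_out", "payload": {
  "commands": [
    [0, 0, 0.006, 0, 0, 0, 1],
    [0, 0.03, 0.006, 0, 0, 0, 1],
    [0, 0.07, 0.006, 0, 0, 0, 1],
    [0, 0.11, 0.006, 0, 0, 0, 1],
    [0, 0.135, 0.006, 0, 0, 0, 1],
    [0, 0.14, 0.006, 0, 0, 0, 1],
    [0, 0.14, 0.006, 0, 0, 0, 1],
    [0, 0.14, 0.006, 0, 0, 0, 1]
  ],
  "force": 60
}}

```text
t: 15.85
position: [0.618, 0.1509, 0.3042]
tool_rot: [-90.0, -0.0, 2.1]
contact_force: [-0.7, -0.1, -1.5]
width: 0.274
```

```bash
python3 shot.py 10 scene wrist; python3 - <<'E'
from h import *
rows([.6179,.150,.2164],2.1)
for n in ["wrist10","scene10"]:
    p,d,K,T=load(n); w=cloud(d,K,T)
    u0,v0=project([.618,.15,.17],K,T).astype(int); s=40 if n[0]=="w" else 25
    print(n,u0,v0,s,"mouth",project([.6179,.150,.158],K,T).round(1),"tip",project([.6179,.150,.170],K,T).round(1))
    cv2.imwrite(f"pics/{n}_rod.png",cv2.resize(p[max(v0-s,0):v0+s,u0-s:u0+s,::-1],(400,400),interpolation=cv2.INTER_CUBIC))
cv2.imwrite('pics/m10.png',np.hstack([cv2.imread(f'pics/{n}_rod.png') for n in ('wrist10','scene10')]))
E
```

```text
pos [0.6181 0.151  0.3041] rpy [-8.999e+01 -5.000e-02  2.080e+00] w 0.273 t 15.95 j [ 13.7  30.3  31.8  91.5   0.  101.6] F [ 0.6 -0.4 -0.9]
shift [-0.0009  0.2923 -0.0032] turn [-0.0002 -0.0004  0.001 ]
wrist10 277 208 40 mouth [277.4 205.4] tip [277.4 208.6]
scene10 346 249 25 mouth [345.9 252.8] tip [346.6 249.4]
```

View pics/m10.png

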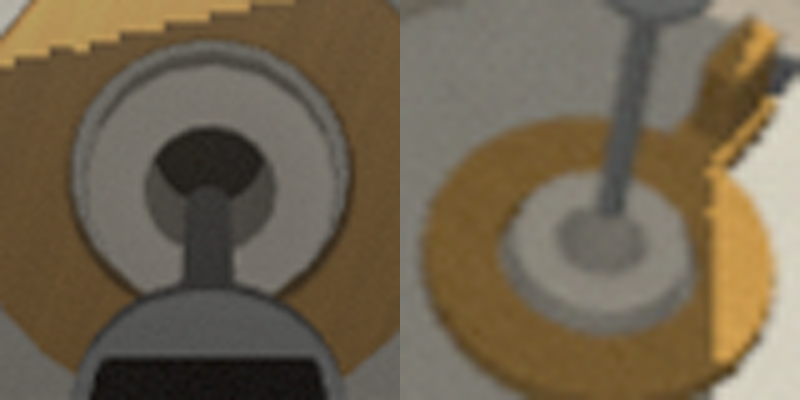

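>>> {"api": "carry_out", "payload": {
  "commands": [
    [-0.001, 0, -0.003, 0, 0, 0, 1],
    [-0.001, 0.02, -0.003, 0, 0, 0, 1],
    [-0.001, 0.05, -0.003, 0, 0, 0, 1],
    [-0.001, 0.085, -0.003, 0, 0, 0, 1],
    [-0.001, 0.12, -0.003, 0, 0, 0, 1],
    [-0.001, 0.155, -0.003, 0, 0, 0, 1],
    [-0.001, 0.19, -0.003, 0, 0, 0, 1],
    [-0.001, 0.225, -0.003, 0, 0, 0, 1],
    [-0.001, 0.255, -0.003, 0, 0, 0, 1],
    [-0.001, 0.275, -0.003, 0, 0, 0, 1],
    [-0.001, 0.287, -0.003, 0, 0, 0, 1],
    [-0.001, 0.292, -0.003, 0, 0, 0, 1],
    [-0.001, 0.292, -0.003, 0, 0, 0, 1],
    [-0.001, 0.292, -0.003, 0, 0, 0, 1]
  ],
  "force": 60
}}

```text
t: 17.35
position: [0.6178, 0.15, 0.2163]
tool_rot: [-90.0, -0.0, 2.1]
contact_force: [-0.0, 0.9, -2.0]
width: 0.273
```

```bash
python3 shot.py 11 scene wrist top; python3 - <<'E'
from h import *
rows([.6179,.150,.2164],2.1)
for n in ["wrist11","scene11"]:
    p,d,K,T=load(n); w=cloud(d,K,T)
    x,y,z=w.transpose(2,0,1)
    sl=(np.hypot(x-.618,y-.15)<.026)&(z>.15)&(z<.164)
    q=(np.hypot(x-.618,y-.15)<.022)&(z>.172)&(z<.188)
    hsv=cv2.cvtColor(p,cv2.COLOR_RGB2HSV).astype(int)
    rd=(np.hypot(x-.618,y-.15)<.01)&(z>.160)&(z<.178)
    print(n,"sleeve z",np.median(z[sl]),"disc",q.sum(),np.percentile(z[q],[2,50,98]) if q.any() else 0, w[q].mean(0) if q.any() else 0,"rod",rd.sum(),w[rd].mean(0) if rd.any() else 0)
    u0,v0=project([.618,.15,.17],K,T).astype(int); s=40 if n[0]=="w" else 30
    cv2.imwrite(f"pics/{n}_rod.png",cv2.resize(p[max(v0-s,0):v0+s,u0-s:u0+s,::-1],(400,400),interpolation=cv2.INTER_CUBIC))
cv2.imwrite('pics/m11.png',np.hstack([cv2.imread(f'pics/{n}_rod.png') for n in ('wrist11','scene11')]))
E
```

```text
pos [0.6177 0.15   0.2162] rpy [-9.00e+01 -3.00e-02  2.08e+00] w 0.277 t 17.5 j [ 13.6  29.2  17.5  78.2  -0.  101.6] F [ 0.3 -0.4 -1.5]
shift [ 0.0006 -0.0005 -0.    ] turn [-0.0001 -0.0004  0.0006]
wrist11 sleeve z 0.15845849190112113 disc 618 [0.17924676 0.18246551 0.18366166] [0.61787833 0.16088791 0.18225651] rod 0 0
scene11 sleeve z 0.15581271826693233 disc 74 [0.17586534 0.18014528 0.18294884] [0.62552797 0.15091633 0.17996341] rod 1 [0.62120057 0.14861783 0.16054886]
```

View pics/m11.png

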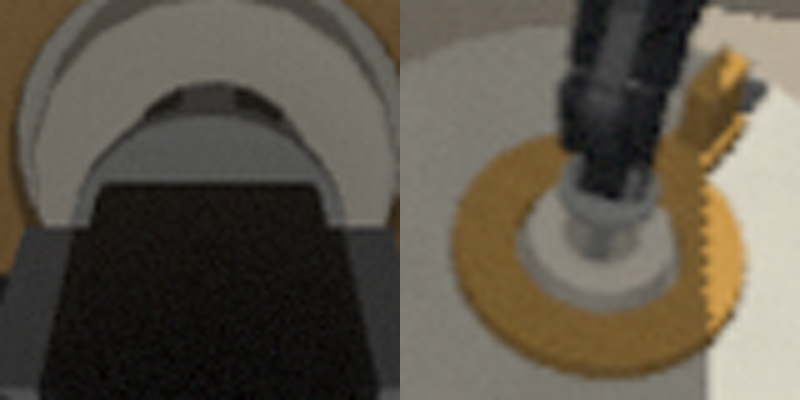

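View pics/scene11.png

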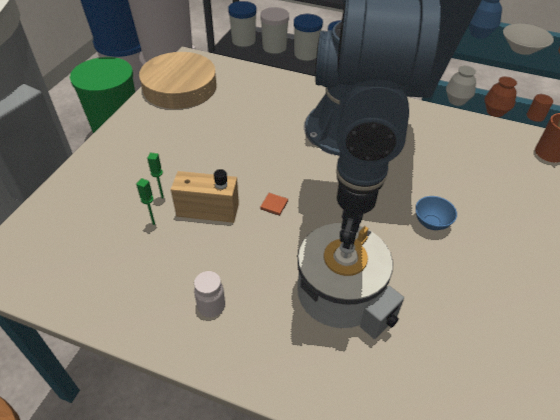

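```bash
python3 - <<'E'
from h import *
from kiln import kiln
p,d,K,T=load("wrist11"); w=cloud(d,K,T); x,y,z=w.transpose(2,0,1)
def edge(m):
    c=max(cv2.findContours(m.astype(np.uint8),cv2.RETR_EXTERNAL,cv2.CHAIN_APPROX_NONE)[0],key=cv2.contourArea)[:,0]; return w[c[:,1],c[:,0]]
e=edge((np.hypot(x-.618,y-.15)<.022)&(abs(z-.1825)<.0015)); e=e[np.hypot(e[:,0]-.6179,e[:,1]-.15)>.0145]; print("disc",len(e),fit_circle(e[:,:2]))
e=edge((np.hypot(x-.618,y-.15)<.028)&(abs(z-.1583)<.0015)); e=e[abs(np.hypot(e[:,0]-.6179,e[:,1]-.15)-.024)<.0025]; print("sleeve",len(e),fit_circle(e[:,:2]))
print("scene");kiln("scene11"); print("wrist");kiln("wrist11",(.618,.15))
for n in ("scene0","scene11"):
    p,d,K,T=load(n); w=cloud(d,K,T); print(n,[w[v,u].round(4) for u,v in ((220,174),(208,282),(274,203),(435,212))])
a,b=load("scene5")[0].astype(int),load("scene0")[0].astype(int)
E
```

```text
disc 83 (array([0.6180937 , 0.15063374]), np.float64(0.015169919219439788))
sleeve 132 (array([0.61893085, 0.15053817]), np.float64(0.02310534911177178))
scene
lid [array([0.6199, 0.1494]), np.float64(0.1035)] 0.1405
ring [0.6196 0.1499] 0.0462 95 0.1505
lugtop 34 [0.5618 0.169  0.1787]
sleeve 165 [0.6263 0.1509 0.1564] [array([0.6201, 0.1498]), np.float64(0.0227)]
wrist
lid [array([0.6189, 0.1527]), np.float64(0.1023)] 0.1426
ring [0.6186 0.1507] 0.0468 273 0.1526
lugtop 918 [0.5591 0.1709 0.1803]
sleeve 1764 [0.6189 0.1612 0.1584] [array([0.619 , 0.1505]), np.float64(0.0236)]
 markcand 98 [258  68  51   4] [0.6176 0.2527 0.14  ] r 0.102
 markcand 33 [237  70  20   6] [0.5948 0.2501 0.14  ] r 0.1022
 markcand 70 [313  72  40  17] [0.647  0.2488 0.1402] r 0.1021
 markcand 21 [213  79  11   7] [0.5772 0.2441 0.14  ] r 0.1022
 markcand 24 [200  84  12   8] [0.5692 0.2405 0.1398] r 0.1025
 markcand 28 [183  91  16  14] [0.5598 0.2344 0.1398] r 0.1023
 markcand 31 [359  91  16  12] [0.6697 0.2394 0.1403] r 0.1024
 markcand 43 [159 104  23  26] [0.5462 0.2231 0.1398] r 0.1023
 markcand 38 [377 104  21  22] [0.6845 0.2291 0.1403] r 0.1023
 markcand 21 [143 140   9  17] [0.5298 0.2023 0.1397] r 0.1027
 markcand 5783 [350 148  77 150] [0.7001 0.156  0.1427] r 0.0817
 markcand 337 [139 175  32  19] [0.5346 0.1792 0.1455] r 0.0887
 markcand 3403 [131 199  76  99] [0.5356 0.1301 0.1427] r 0.0855
 markcand 465 [244 329  70  17] [0.6157 0.0605 0.1428] r 0.0903
scene0 [array([ 0.4878, -0.2144,  0.1466]), array([ 0.7602, -0.116 ,  0.0964]), array([ 0.4109, -0.0979,  0.0097]), array([0.2808, 0.3235, 0.0133])]
scene11 [array([ 0.4858, -0.2155,  0.1444]), array([ 0.7616, -0.1151,  0.0987]), array([ 0.4094, -0.0985,  0.0081]), array([0.2785, 0.3237, 0.0111])]
```

>>> {"api": "carry_out", "payload": {
  "commands": [
    [0.001, 0, 0, 0, 0, 0, 1],
    [0.002, 0, 0, 0, 0, 0, 1],
    [0.002, 0, 0, 0, 0, 0, 1],
    [0.002, 0, 0, 0, 0, 0, 1],
    [0.002, 0, 0, 0, 0, 0, 1],
    [0.002, 0, 0, 0, 0, 0, 1],
    [0.002, 0, 0, 0, 0, 0, 1],
    [0.002, 0, 0, 0, 0, 0, 1]
  ],
  "force": 60
}}

```text
t: 18.3
position: [0.6182, 0.15, 0.2159]
tool_rot: [-90.0, 0.0, 2.1]
contact_force: [0.5, 1.2, -1.3]
width: 0.272
```

```bash
python3 shot.py 12 wrist; python3 - <<'E'
from h import *
rows([.6182,.150,.2164],2.1)
from bench import get_obs; print(get_obs()["joint_velocities"].round(2))
p,d,K,T=load("wrist12"); w=cloud(d,K,T); x,y,z=w.transpose(2,0,1)
def edge(m):
    c=max(cv2.findContours(m.astype(np.uint8),cv2.RETR_EXTERNAL,cv2.CHAIN_APPROX_NONE)[0],key=cv2.contourArea)[:,0]; return w[c[:,1],c[:,0]]
m=(np.hypot(x-.618,y-.15)<.022)&(abs(z-.1825)<.0025)
e=edge(m); e=e[np.hypot(e[:,0]-.6182,e[:,1]-.15)>.0145]; print("disc",np.median(z[m]),len(e),fit_circle(e[:,:2]))
m=(np.hypot(x-.618,y-.15)<.028)&(abs(z-.1583)<.0015)
e=edge(m); e=e[abs(np.hypot(e[:,0]-.6185,e[:,1]-.15)-.024)<.0025]; print("sleeve",np.median(z[m]),len(e),fit_circle(e[:,:2]))
E
```

```text
pos [0.6182 0.15   0.2159] rpy [-90.     0.     2.08] w 0.276 t 18.35 j [ 13.6  29.3  17.6  78.3  -0.  101.6] F [-0.4  0.8 -0.6]
shift [ 0.0001 -0.0015 -0.0001] turn [ 0.     -0.0004 -0.    ]
[ 0.01  0.01 -0.03 -0.09 -0.08 -0.09]
disc 0.18214826821620408 82 (array([0.61849617, 0.15063523]), np.float64(0.015198316429052774))
sleeve 0.15853905274327984 138 (array([0.61901178, 0.15049069]), np.float64(0.023133252269944705))
```

View pics/wrist12.png

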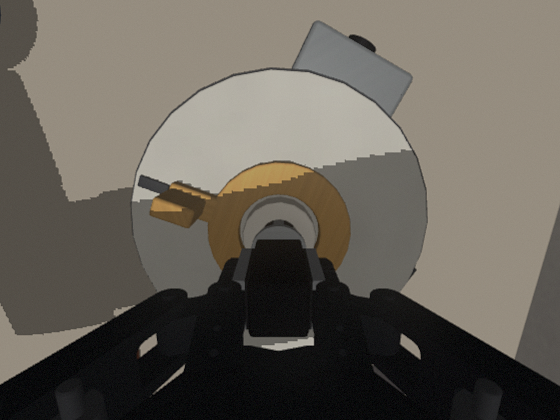

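```bash
python3 -c "
from bench import *
print(hand_in())"
```

```text
the job is handed in; nothing more can be done
None
```

I turned the collar clockwise by about 68.5° until the lug lined up with the mark. I then took the black square-headed probe from the stand and lowered its rod through the guide hole. The job was handed in at 18.4 s with the gripper still holding the probe.

**Last checks:**
- **Collar:** the lug and the mark agreed to about 0.4° after I let go of the lug, and again with the probe in the hole.
- **Probe height:** the disc's underside is about 19.6 mm above the mouth of the guide.
- **Probe position:** it is centred to about 0.5 mm, with the tool upright to within 0.1°. The arm was still, and contact forces were at the noise level.
- **Rod tilt:** I measured this before lowering, at 0.6° or less.
- **Bystanders:** the spare, jar, tile and bowl read within about 3 mm of their starting positions in the scene camera. That is within its noise.

**Where measurements disagreed:** the scene camera put the kiln about 2 mm from where the wrist camera did. The wrist camera's own reading of the guide axis also shifted by about 1 mm with the tool's rotation. I positioned the probe by how the disc sat relative to the guide sleeve in a single wrist picture. I did not see the rod directly inside the bore, beyond its entry at the mouth.

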